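# Zero the pad counter of the yellow sander

## Task

The yellow sander has just been given a fresh pad, so put the yellow pad counter back to zero: press its black plunger down fully and let it come up again, once for each step, until the orange zero of its number drum stands at the red pointer. Work the drum only through the plunger, never by touching the drum itself, and leave the blue counter's reading as it is.

Things in the scene. Friction and masses are not known exactly. Their poses are not given: they have to be found in the camera images.
- yellow_cap (a point): Centre of the top of the yellow counter's black plunger cap: flat disc 36 mm across, 13 mm thick, top 100 mm above the table when up. Goes straight down 20.5 mm to a hard stop and springs back by itself (2 N at first, 5 N at the stop, up to 8 N if pushed fast). It steps only near the bottom, so press to the stop, then raise until the cap is fully up. Each press and release turns the drum one step.
- yellow_counter: Yellow box 140 x 200 x 55 mm (its x, y, z), fixed to the table; origin under its centre. Plunger axis at its y = -58 mm, drum axis at y = +40 mm, both x = 0; a 32 mm wide collar, top 65 mm up, surrounds the plunger's stem. Place and yaw (up to 20 degrees) vary; yellow and blue may change sides. A loose sander of its colour lies 150 mm beyond it (+x), 70 mm high.
- yellow_zero (a point): Point on the top face of the yellow counter's white drum, on the orange patch with the figure 0, 36 mm from the drum's axis. It turns with the drum and is 2 to 5 steps from the pointer at the start.
- yellow_pointer (a point): Fixed point over the drum's face, just inside the tip of the red pointer, 36 mm from the drum's axis on the counter's +x side (away from the robot), 76 mm above the table. yellow_zero lies here when the zero is home; one step away it is 22 mm off. The red pointer is a fixed block beyond the drum's rim, 77 mm high.
- yellow_drum: White drum 92 mm across, upright axis, top 75 mm above the table, figures 0 to 9 around its top, 36 degrees a step. Each press turns it one step anticlockwise (from above) and raises the figure at the pointer by one (0 follows 9); about half on the way down, the rest as the cap comes up. Origin on its axis, 58 mm above the table; the zero lies along its +x. Not to be touched.
- blue_zero (a point): The same orange zero point on the drum of the BLUE counter, which is built exactly alike. That drum must keep its reading.

How it is judged (in metres and radians):
At the end, for the whole second after the job is handed in: The orange zero of the yellow counter's drum is within 10 mm of its place at the red pointer and stays there (distance between yellow_zero and yellow_pointer below 0.01 m); the robot touches nothing.
It fails at once if the blue counter's drum is stepped (its zero moves more than 14 mm) (distance of blue_zero from where it was at the start of the episode above 0.014 m).
It fails at once if the yellow drum is touched by the robot with more than 1 N (contact force between any of the fingers, the arm and yellow_drum above 1 N).
It also fails if it takes over 48 s, if anything falls off the work surface, if the arm or the gripper's body presses on something with over 40 N, if the wrist force passes 120 N, or if a joint passes its speed limit or range.

## Robot

A 7-joint arm with a two-finger parallel gripper is mounted at the origin on the work surface. World frame = base frame: x ahead of the robot, y to its left, z up, the work surface at z = 0. Lengths are in m, angles in degrees, forces in N, time in s.
With the tool pointing down it reaches from about 0.425 to 0.875 m from the base axis. Payload 4.7 kg.
Tool frame: the origin (TCP) lies between the finger pads; the fingertips stand 17 mm ahead of it and the grasp point (between the pads) lies 2 mm behind it; z points along the fingers, y is the line along which they close (so a half turn about z gives the same grasp; the last joint's range is limited). The gripper opens to 87 mm and grips with 3 to 60 N. Pads are 19 mm wide; open, the fingers measure 117 mm over their backs; the gripper's body (75 mm by 190 mm) begins 51 mm behind the grasp point.
Start: joints at [-67.832, 18.392, -4.016, 83.108, 1.295, 78.541, -3.26], TCP at [0.237, 0.605, 0.24] pointing down, gripper open.
Joint ranges: [-163.93, 163.93], [-17.29, 119.83], [-79.2, 71.16], [3.27, 140.29], [-89.18, 269.18], [5.43, 117.66], [-154.24, 154.24]. Speed limits (degrees/s): [147.25, 147.25, 180, 180, 180, 180, 180].

## Interface

Orientations are given as [roll, pitch, yaw] about the fixed x, y, z axes, in that order (R = Rz(yaw) Ry(pitch) Rx(roll)).
In Python, from cell import env, cams gives the robot as it stands.
- The arm moves only by the shell command python3 -m pendant 'ROWS' [FORCE]. ROWS is JSON, a list of rows, each an object of numbers: "tx", "ty", "tz": the shift along the tool's x, y, z each as a share of 0.05 m, from -1 to 1; "spin": the turn about the tool's z as a share of 4 degrees, from -1 to 1; "claw": the closure, from 0 (fully open) to 1 (shut). A call has 1 to 10 rows; each row shifts and turns the commanded pose from where the row before left it, along the tool's axes as they then stand; what a row does not reach is not made up. A row lasts 1/8 s, in which the tool goes at most 62.5 mm and 10.7 degrees, less where a joint would pass 70% of its speed; a pose out of reach is approached as far as the arm can. A call with a number of a shift or a turn outside -1 to 1 is refused whole. A call with a gripper value outside its range is refused whole. The fingers move at their own pace and stop on an object; FORCE is the grip in N (left out, the last holds). Time passes only in rows, so rows that do not move let the fingers close. It gives the time, the measured TCP pose, the force, the opening and the grip force at its end, in the units of the state.
- env.get_obs(): the state, without advancing time (a new reading comes with each control period).
- cams.read_camera(name): name is "scene" or "top" or "wrist"; returns the picture (384x512x3 uint8, red, green, blue); there is no depth.
- cams.camera_info(name): a dict with "fx", "fy", "cx", "cy" (pixels), "rvec" (rotation vector, rad) and "tvec" (3), from world to camera coordinates, as OpenCV has them. Camera axes: x right, y down, z forward; pixel columns grow to the right and rows downward; lengths in m; the calibration is good to about 2 mm. The wrist camera is an equidistant fisheye: a pixel r from the principal point sees the ray r / f radians off the axis. A picture is of the moment at which its call begins: read the wrist's pose just before it. camera_info takes no time and is no camera call; for the wrist camera it gives the pose at the moment of the call.
- env.sign_off(): hands the job in; it is judged then, once.
The state is a dict: "time_s": time; "qpos": joint angles; "joint_velocities": joint speeds; "effort": joint torques, N m; "tool_pos": TCP position; "tool_rot": TCP orientation; "force": force on the tool from outside, world axes, zero at the start; "wrist_torque": the same for the moment, N m; "grip_width": finger opening in m; "grasp_force": force on a finger pad.
Only numpy, scipy, OpenCV 4.12 (cv2) and the standard library are available. Lean on these libraries where they do the work, as an engineer would, in place of code of your own. Each camera call takes 0.05 s, during which the arm holds its last target. There are 200 camera calls.

## Working session

There is one attempt and no reset: what is moved stays moved. The work goes in short steps, Python scripts to look and compute and a shell command to move; the robot and the scene stay as the last step left them, time stands still between calls to the robot, and variables do not carry over. Pictures are saved under pics/ and viewed, at most 10 in all, crops included, and the job is handed in when it is done.

```bash
mkdir -p pics; python3 - <<'E'
from cell import env,cams
import cv2,numpy as np
o=env.get_obs();print({k:np.round(o[k],3).tolist() for k in('time_s','tool_pos','tool_rot','grip_width','force')})
ims=[]
for n in('top','scene'):
    im=cams.read_camera(n);cv2.imwrite(f'pics/{n}0.png',im[...,::-1]);i=cams.camera_info(n)
    print(n,{k:np.round(v,3).tolist() for k,v in i.items() if k!='name'} )
E
```

```text
{'time_s': 0.0, 'tool_pos': [0.237, 0.605, 0.238], 'tool_rot': [-179.892, 0.005, 158.64], 'grip_width': 0.087, 'force': [0.103, -0.939, -0.023]}
top {'fx': 366.844, 'fy': 366.844, 'cx': 260.595, 'cy': 187.849, 'rvec': [2.18, -2.208, 0.027], 'tvec': [0.006, 0.53, 0.845]}
scene {'fx': 390.18, 'fy': 390.18, 'cx': 258.631, 'cy': 183.998, 'rvec': [1.609, 1.639, -0.923], 'tvec': [0.034, -0.217, 1.4]}
```

View pics/top0.png

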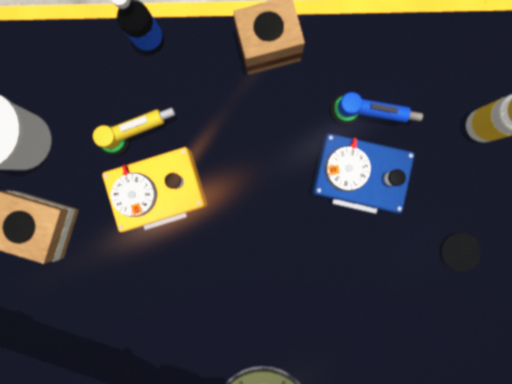

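View pics/scene0.png

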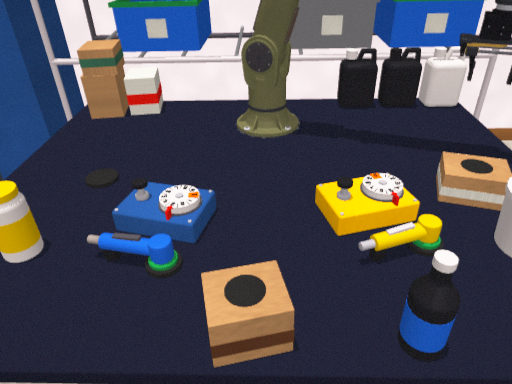

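The top view (up = +x, left = +y) shows the yellow counter on the left. Its drum is near (133,194), the zero near (136,209), the red pointer near (126,170) and the cap near (174,181). The scene view agrees with this layout. Next I'll measure these positions.

```bash
cat > h.py <<'E'
from cell import env,cams
import cv2,numpy as np
def ray(i,px,z):
    R=cv2.Rodrigues(np.array(i['rvec'],float))[0];t=np.array(i['tvec'],float)
    d=R.T@np.array([(px[0]-i['cx'])/i['fx'],(px[1]-i['cy'])/i['fy'],1]);c=-R.T@t
    return (c+d*(z-c[2])/d[2])
def cents(m,box,amin=8):
    mm=np.zeros_like(m);x0,y0,x1,y1=box;mm[y0:y1,x0:x1]=m[y0:y1,x0:x1]
    n,_,s,c=cv2.connectedComponentsWithStats(mm)
    return sorted([(int(s[k,4]),c[k]) for k in range(1,n) if s[k,4]>=amin],key=lambda q:-q[0])
def look(box=(100,145,210,235)):
    im=cams.read_camera('top');i=cams.camera_info('top')
    h=cv2.cvtColor(im,cv2.COLOR_RGB2HSV)
    H,S,V=[h[...,k] for k in range(3)]
    u=lambda b:b.astype(np.uint8)
    r={}
    for n,m,z in(('red',((H<5)|(H>174))&(S>170)&(V>100),.077),('orange',(H>5)&(H<17)&(S>150)&(V>150),.075),
                 ('white',(S<110)&(V>110),.075),('dark',(V<75),.1),('yellow',(H>19)&(H<32)&(S>120)&(V>120),.055)):
        r[n]=[(a,np.round(p,1),np.round(ray(i,p,z)[:2],4)) for a,p in cents(u(m),box)[:3]]
    ys=u((H>19)&(H<32)&(S>120)&(V>120));b=np.zeros_like(ys);x0,y0,x1,y1=box;b[y0:y1,x0:x1]=ys[y0:y1,x0:x1]
    c=max(cv2.findContours(b,0,2)[0],key=cv2.contourArea);rc=cv2.minAreaRect(c)
    r['box']=[np.round(ray(i,p,.055)[:2],4) for p in cv2.boxPoints(rc)]
    return im,i,r
E
python3 - <<'E'
from h import *
im,i,r=look()
for k,v in r.items():print(k,v)
print(i['rvec'],ray(i,(256,192),0), -cv2.Rodrigues(np.array(i['rvec']))[0].T@i['tvec'])
cv2.imwrite('pics/crop.png',cv2.resize(im[140:240,95:215,::-1],None,fx=6,fy=6,interpolation=cv2.INTER_CUBIC)[:600])
E
```

```text
red [(31, array([124.9, 168.9]), array([0.5727, 0.2916]))]
orange [(67, array([135.9, 208.4]), array([0.4868, 0.2683])), (10, array([127.4, 168.2]), array([0.5744, 0.287 ])), (10, array([122.6, 169.8]), array([0.571 , 0.2975]))]
white [(1520, array([132.9, 193.6]), array([0.5191, 0.275 ])), (334, array([164.2, 222. ]), array([0.4568, 0.2069])), (23, array([180.8, 182.1]), array([0.5426, 0.1706]))]
dark [(1685, array([123. , 175.4]), array([0.5568, 0.2868])), (482, array([195. , 227.1]), array([0.4467, 0.1354])), (409, array([203.7, 163. ]), array([0.5806, 0.1165]))]
yellow [(3534, array([160.7, 187.3]), array([0.5328, 0.2201])), (40, array([108. , 145.8]), array([0.6273, 0.3384]))]
box [array([0.5665, 0.3552]), array([0.625 , 0.1604]), array([0.4927, 0.1196]), array([0.4346, 0.3131])]
[ 2.17977637 -2.20821471  0.02685087] [0.52108028 0.01002861 0.        ] [ 0.49639905 -0.01378863  0.86569259]
```

View pics/crop.png

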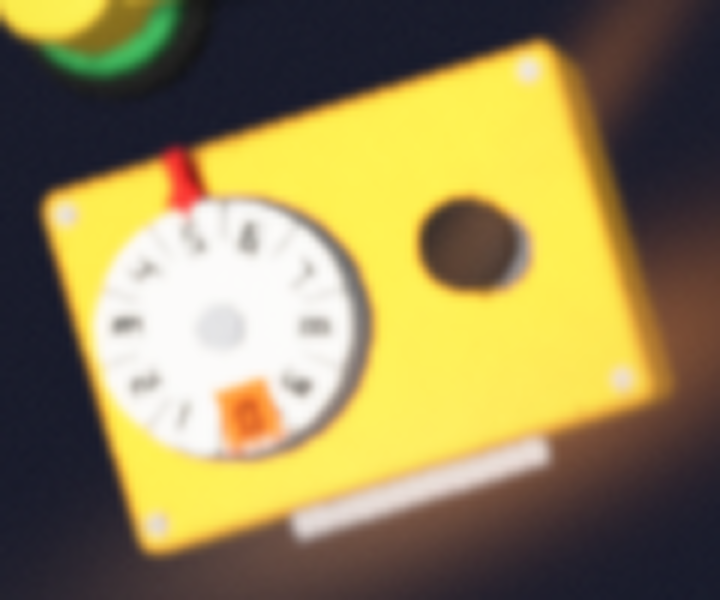

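The pointer shows 5, with the zero opposite it at crop (249,415), so five presses are needed. The cap centre is at full-picture pixel (173.0,180.5). Next I'll work out the shift in tool axes.

```bash
python3 - <<'E'
from h import *
from scipy.spatial.transform import Rotation as Ro
i=cams.camera_info('top')
cap=ray(i,(173.0,180.5),.1);dr=ray(i,(131.8,194.7),.075)
v=(cap-dr)[:2];print(cap,dr,np.hypot(*v),np.degrees(np.arctan2(v[1],v[0]))+90)
o=env.get_obs();R=Ro.from_euler('xyz',o['tool_rot'],degrees=True).as_matrix()
print((R.T@(np.array([cap[0],cap[1],.142])-o['tool_pos']))/.05,o['time_s'])
E
```

```text
[0.5446485  0.18119521 0.1       ] [0.51661342 0.2772883  0.075     ] 0.10009918805232458 16.264562566126827
[-8.82353888 -5.64660421  1.94362315] 0.15
```

```bash
python3 -m pendant '[{"tx":-0.5,"ty":-0.32,"claw":1},{"tx":-0.98,"ty":-0.63,"claw":1},{"tx":-1,"ty":-0.64,"claw":1},{"tx":-1,"ty":-0.64,"claw":1},{"tx":-1,"ty":-0.64,"claw":1},{"tx":-1,"ty":-0.64,"claw":1},{"tx":-1,"ty":-0.64,"claw":1},{"tx":-1,"ty":-0.64,"claw":1},{"tx":-0.84,"ty":-0.53,"claw":1},{"tx":-0.5,"ty":-0.33,"claw":1}]' 20
python3 -m pendant '[{"tz":0.5,"claw":1},{"tz":0.7,"claw":1},{"tz":0.5,"claw":1},{"tz":0.25,"claw":1},{"claw":1},{"claw":1}]'
python3 - <<'E'
from h import *
from scipy.spatial.transform import Rotation as Ro
o=env.get_obs();R=Ro.from_euler('xyz',o['tool_rot'],degrees=True).as_matrix()
print((R.T@(np.array([.5446,.1812,.117])-o['tool_pos']))/.05,o['time_s'],o['force'])
im=np.hstack([cv2.resize(cams.read_camera('scene')[150:250,290:430,::-1],None,fx=4,fy=4),cams.read_camera('wrist')[:,:,::-1][:384].copy()[:, 140:372].repeat(1,0)[:400] if 0 else np.zeros((400,1,3),np.uint8)])
w=cams.read_camera('wrist')[...,::-1]
cv2.imwrite('pics/s1.png',im);cv2.imwrite('pics/w1.png',w)
E
```

```text
[-8.82255358 -5.64614171  2.44362292] 0.15 [-0.20060049 -0.97522859  0.22516385]invalid input at $[0]: expected keys tx, ty, tz, spin, claw
invalid input at $[0]: expected keys tx, ty, tz, spin, claw
```

View pics/s1.png

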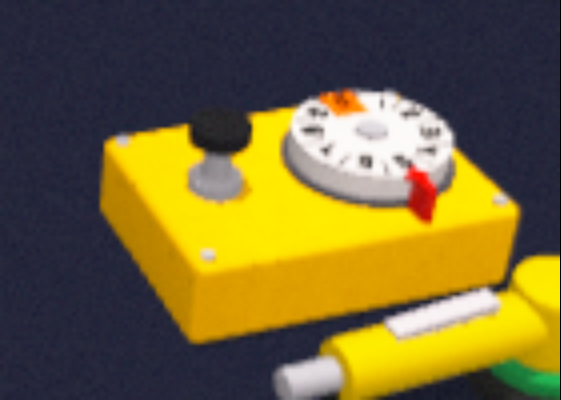

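View pics/w1.png

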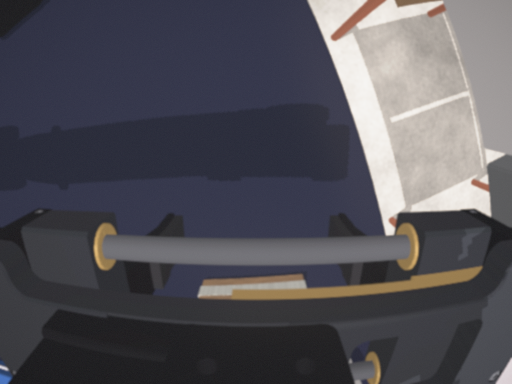

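The calls were refused because every row needs all five keys. The arm hasn't moved, the wrist view shows empty table, and the scene crop shows the cap up and 5 at the pointer. I'll send the move again with full rows.

```bash
python3 -m pendant '[{"tx":-0.5,"ty":-0.32,"tz":0,"spin":0,"claw":1},{"tx":-0.98,"ty":-0.63,"tz":0,"spin":0,"claw":1},{"tx":-1,"ty":-0.64,"tz":0,"spin":0,"claw":1},{"tx":-1,"ty":-0.64,"tz":0,"spin":0,"claw":1},{"tx":-1,"ty":-0.64,"tz":0,"spin":0,"claw":1},{"tx":-1,"ty":-0.64,"tz":0,"spin":0,"claw":1},{"tx":-1,"ty":-0.64,"tz":0,"spin":0,"claw":1},{"tx":-1,"ty":-0.64,"tz":0,"spin":0,"claw":1},{"tx":-0.84,"ty":-0.53,"tz":0,"spin":0,"claw":1},{"tx":-0.5,"ty":-0.33,"tz":0,"spin":0,"claw":1}]' 20
python3 - <<'E'
from h import *
from scipy.spatial.transform import Rotation as Ro
o=env.get_obs();R=Ro.from_euler('xyz',o['tool_rot'],degrees=True).as_matrix()
print((R.T@(np.array([.5446,.1812,.117])-o['tool_pos']))/.05,o['tool_rot'],o['time_s'],o['force'],o['grip_width'])
E
```

```text
time_s: 1.5
tool_pos: [0.546, 0.1784, 0.2397]
tool_rot: [-180.0, 0.0, 158.4]
force: [-0.6, 1.0, 0.4]
grip_width: 0.002
grasp_force: 0.0
[0.04922336 0.04183912 2.45343353] [-1.79978234e+02  4.99177610e-02  1.58430967e+02] 1.5 [-0.63371492  0.98295706  0.36482073] 0.002030085271676793
```

```bash
python3 -m pendant '[{"tx":0.05,"ty":0.04,"tz":0.5,"spin":0,"claw":1},{"tx":0,"ty":0,"tz":0.7,"spin":0,"claw":1},{"tx":0,"ty":0,"tz":0.5,"spin":0,"claw":1},{"tx":0,"ty":0,"tz":0.35,"spin":0,"claw":1},{"tx":0,"ty":0,"tz":0,"spin":0,"claw":1},{"tx":0,"ty":0,"tz":0,"spin":0,"claw":1}]'
python3 - <<'E'
from h import *
im=cv2.resize(cams.read_camera('scene')[130:250,290:430,::-1],None,fx=5,fy=5,interpolation=2)
cv2.imwrite('pics/s2.png',im)
cv2.imwrite('pics/w2.png',cams.read_camera('wrist')[...,::-1])
E
```

```text
time_s: 2.25
tool_pos: [0.5437, 0.1847, 0.1382]
tool_rot: [179.9, 0.1, 158.6]
force: [-0.6, 0.1, 0.6]
grip_width: 0.0005
grasp_force: 0.0
```

View pics/s2.png

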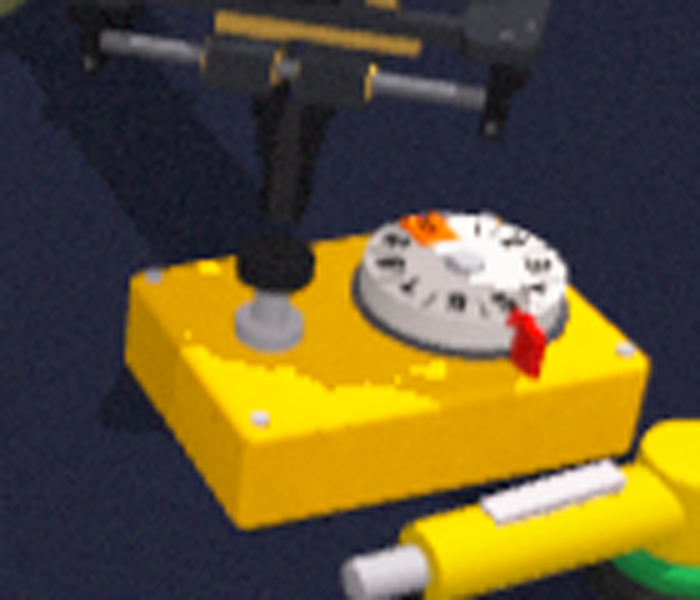

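View pics/w2.png

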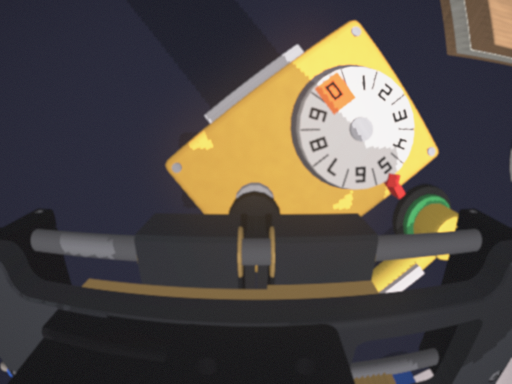

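The fingers stand just above the cap at scene-crop (277,262), about 3 mm to its +y side, and the drum reads 5. I'll correct the offset and make the first press.

```bash
python3 -m pendant '[{"tx":-0.04,"ty":-0.06,"tz":0.3,"spin":0,"claw":1},{"tx":0,"ty":0,"tz":0.2,"spin":0,"claw":1},{"tx":0,"ty":0,"tz":0.2,"spin":0,"claw":1},{"tx":0,"ty":0,"tz":0.14,"spin":0,"claw":1},{"tx":0,"ty":0,"tz":0,"spin":0,"claw":1},{"tx":0,"ty":0,"tz":0,"spin":0,"claw":1}]'
python3 -m pendant '[{"tx":0,"ty":0,"tz":0.02,"spin":0,"claw":1},{"tx":0,"ty":0,"tz":0,"spin":0,"claw":1}]'
```

```text
time_s: 3.1
tool_pos: [0.5444, 0.1804, 0.0969]
tool_rot: [180.0, 0.0, 158.6]
force: [-4.0, -2.1, 14.4]
grip_width: 0.0002
grasp_force: 6.9
time_s: 3.35
tool_pos: [0.5445, 0.1804, 0.0968]
tool_rot: [180.0, 0.0, 158.6]
force: [-5.5, -3.7, 18.7]
grip_width: 0.0005
grasp_force: 9.5
```

Force of 19 N at the expected height means the cap is on its stop. I'll release it and check the step.

```bash
python3 -m pendant '[{"tx":0,"ty":0,"tz":-0.2,"spin":0,"claw":1},{"tx":0,"ty":0,"tz":-0.2,"spin":0,"claw":1},{"tx":0,"ty":0,"tz":-0.2,"spin":0,"claw":1},{"tx":0,"ty":0,"tz":0,"spin":0,"claw":1},{"tx":0,"ty":0,"tz":0,"spin":0,"claw":1},{"tx":0,"ty":0,"tz":0,"spin":0,"claw":1}]'
cat > st.py <<'E'
from h import *
im=cams.read_camera('scene');i=cams.camera_info('scene');h=cv2.cvtColor(im,cv2.COLOR_RGB2HSV);H,S,V=[h[...,k] for k in range(3)]
c=cents(((H>5)&(H<17)&(S>170)&(V>190)).astype(np.uint8),(355,165,415,212),4)
d=np.array([.5166,.2773])
for a,p in c[:3]:
    q=ray(i,p,.075)[:2]-d;print(a,np.round(p,1),'r',np.hypot(*q),'ang from counter x',np.degrees(np.arctan2(q[1],q[0]))-16.3)
import time;cv2.imwrite(f'pics/st{int(time.time())}.png',cv2.resize(im[130:250,290:430,::-1],None,fx=5,fy=5,interpolation=2))
E
python3 st.py; ls pics
```

```text
time_s: 4.1
tool_pos: [0.5433, 0.1809, 0.1235]
tool_rot: [-180.0, -0.0, 158.7]
force: [-0.0, 0.3, -0.4]
grip_width: 0.0002
grasp_force: 0.0
30 [369.4 178. ] r 0.035300846831397024 ang from counter x -142.35546286866833
crop.png
s1.png
s2.png
scene0.png
st1796101242.png
top0.png
w1.png
w2.png
```

The zero moved from 180° to −142°, which is one step. Each press and release works, so I'll do the second and third.

```bash
python3 -m pendant '[{"tx":0,"ty":0,"tz":0.2,"spin":0,"claw":1},{"tx":0,"ty":0,"tz":0.2,"spin":0,"claw":1},{"tx":0,"ty":0,"tz":0.2,"spin":0,"claw":1},{"tx":0,"ty":0,"tz":0,"spin":0,"claw":1},{"tx":0,"ty":0,"tz":0,"spin":0,"claw":1},{"tx":0,"ty":0,"tz":0,"spin":0,"claw":1}]'
python3 -m pendant '[{"tx":0,"ty":0,"tz":-0.2,"spin":0,"claw":1},{"tx":0,"ty":0,"tz":-0.2,"spin":0,"claw":1},{"tx":0,"ty":0,"tz":-0.2,"spin":0,"claw":1},{"tx":0,"ty":0,"tz":0,"spin":0,"claw":1},{"tx":0,"ty":0,"tz":0,"spin":0,"claw":1},{"tx":0,"ty":0,"tz":0,"spin":0,"claw":1}]'
python3 st.py
python3 -m pendant '[{"tx":0,"ty":0,"tz":0.2,"spin":0,"claw":1},{"tx":0,"ty":0,"tz":0.2,"spin":0,"claw":1},{"tx":0,"ty":0,"tz":0.2,"spin":0,"claw":1},{"tx":0,"ty":0,"tz":0,"spin":0,"claw":1},{"tx":0,"ty":0,"tz":0,"spin":0,"claw":1},{"tx":0,"ty":0,"tz":0,"spin":0,"claw":1}]'
python3 -m pendant '[{"tx":0,"ty":0,"tz":-0.2,"spin":0,"claw":1},{"tx":0,"ty":0,"tz":-0.2,"spin":0,"claw":1},{"tx":0,"ty":0,"tz":-0.2,"spin":0,"claw":1},{"tx":0,"ty":0,"tz":0,"spin":0,"claw":1},{"tx":0,"ty":0,"tz":0,"spin":0,"claw":1},{"tx":0,"ty":0,"tz":0,"spin":0,"claw":1}]'
python3 st.py
```

```text
time_s: 4.9
tool_pos: [0.5447, 0.1812, 0.0968]
tool_rot: [179.9, 0.1, 158.6]
force: [-4.8, -2.7, 18.7]
grip_width: 0.0006
grasp_force: 9.2
time_s: 5.65
tool_pos: [0.5433, 0.1807, 0.1234]
tool_rot: [-180.0, -0.0, 158.6]
force: [0.1, 0.1, -0.1]
grip_width: 0.0005
grasp_force: 0.0
34 [368.5 182.4] r 0.034597636971341814 ang from counter x -108.28240322073705
time_s: 6.45
tool_pos: [0.5447, 0.1812, 0.0968]
tool_rot: [179.9, 0.1, 158.6]
force: [-4.4, -1.4, 18.9]
grip_width: 0.0004
grasp_force: 9.2
time_s: 7.2
tool_pos: [0.5433, 0.1807, 0.1234]
tool_rot: [-179.9, -0.0, 158.6]
force: [0.8, 0.1, 0.4]
grip_width: 0.0
grasp_force: 0.0
28 [372.7 186.6] r 0.03335588131846193 ang from counter x -75.53935596961871
```

The zero is now at −76°, close to the nominal −72°, so two steps remain.

```bash
python3 -m pendant '[{"tx":0,"ty":0,"tz":0.2,"spin":0,"claw":1},{"tx":0,"ty":0,"tz":0.2,"spin":0,"claw":1},{"tx":0,"ty":0,"tz":0.2,"spin":0,"claw":1},{"tx":0,"ty":0,"tz":0,"spin":0,"claw":1},{"tx":0,"ty":0,"tz":0,"spin":0,"claw":1},{"tx":0,"ty":0,"tz":0,"spin":0,"claw":1}]'
python3 -m pendant '[{"tx":0,"ty":0,"tz":-0.2,"spin":0,"claw":1},{"tx":0,"ty":0,"tz":-0.2,"spin":0,"claw":1},{"tx":0,"ty":0,"tz":-0.2,"spin":0,"claw":1},{"tx":0,"ty":0,"tz":0,"spin":0,"claw":1},{"tx":0,"ty":0,"tz":0,"spin":0,"claw":1},{"tx":0,"ty":0,"tz":0,"spin":0,"claw":1}]'
python3 st.py; ls -t pics|head -1
```

```text
time_s: 8.0
tool_pos: [0.5447, 0.1812, 0.0967]
tool_rot: [179.9, 0.1, 158.6]
force: [-4.5, -1.0, 18.8]
grip_width: 0.0005
grasp_force: 9.2
time_s: 8.75
tool_pos: [0.5433, 0.1807, 0.1234]
tool_rot: [-179.9, -0.0, 158.6]
force: [0.5, -0.6, 0.7]
grip_width: 0.0009
grasp_force: 0.0
34 [380.6 189.2] r 0.03115767189012214 ang from counter x -41.45272472924512
st1796101287.png
```

The zero is at −41°, so one step remains. I'll make the last press, then lift well clear.

```bash
python3 -m pendant '[{"tx":0,"ty":0,"tz":0.2,"spin":0,"claw":1},{"tx":0,"ty":0,"tz":0.2,"spin":0,"claw":1},{"tx":0,"ty":0,"tz":0.2,"spin":0,"claw":1},{"tx":0,"ty":0,"tz":0,"spin":0,"claw":1},{"tx":0,"ty":0,"tz":0,"spin":0,"claw":1},{"tx":0,"ty":0,"tz":0,"spin":0,"claw":1}]'
python3 -m pendant '[{"tx":0,"ty":0,"tz":-0.2,"spin":0,"claw":1},{"tx":0,"ty":0,"tz":-0.2,"spin":0,"claw":1},{"tx":0,"ty":0,"tz":-0.2,"spin":0,"claw":1},{"tx":0,"ty":0,"tz":-0.4,"spin":0,"claw":1},{"tx":0,"ty":0,"tz":-0.4,"spin":0,"claw":1},{"tx":0,"ty":0,"tz":0,"spin":0,"claw":1},{"tx":0,"ty":0,"tz":0,"spin":0,"claw":1},{"tx":0,"ty":0,"tz":0,"spin":0,"claw":1}]'
python3 st.py; cp pics/$(ls -t pics|head -1) pics/final.png
```

```text
time_s: 9.55
tool_pos: [0.5447, 0.1812, 0.0968]
tool_rot: [179.9, 0.1, 158.6]
force: [-4.5, -1.9, 18.1]
grip_width: 0.0005
grasp_force: 9.2
time_s: 10.55
tool_pos: [0.543, 0.1807, 0.1628]
tool_rot: [-179.9, -0.1, 158.6]
force: [0.1, 1.3, 0.3]
grip_width: 0.0007
grasp_force: 0.0
37 [389.4 189.8] r 0.031168008813003523 ang from counter x -5.096079217947294
```

View pics/final.png

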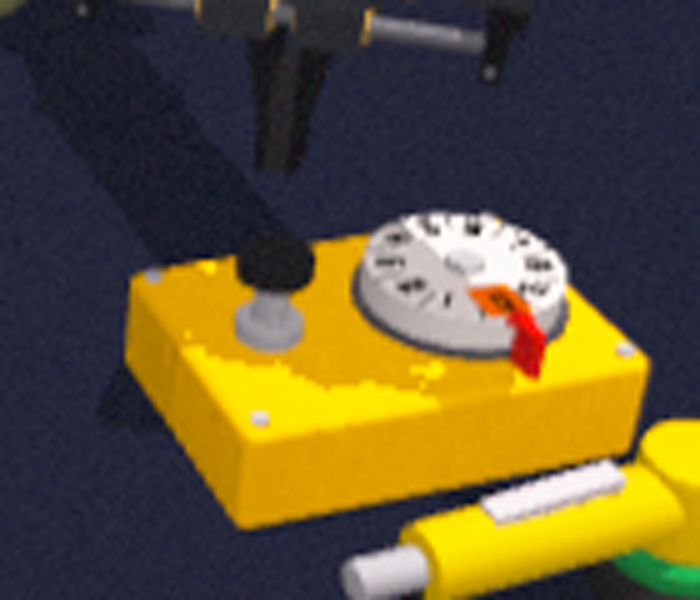

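The orange zero stands at the red pointer at crop (500,300), partly hidden behind the pointer. The cap is fully up and the gripper is clear, so I'm handing the job in.

```bash
python3 -c "
from cell import env;print(env.sign_off())"
```

```text
the job is handed in; nothing more can be done
None
```

The yellow counter's zero is at the red pointer after five full presses, the gripper is clear of everything, the arm never went near the blue counter, and the job was handed in at about 10.6 s (no verdict was returned).

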